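# Fit the mould plate on the tart press and work its ejector paddle

### The arm

A 6-joint arm with a two-finger parallel gripper is mounted at the origin on the work surface. World frame = base frame: x ahead of the robot, y to its left, z up, the work surface at z = 0. Lengths are in m, angles in rad, forces in N, time in s.
With the tool pointing down it reaches from about 0.25 to 0.8 m from the base axis. Payload 3.9 kg.
Tool frame: the origin (TCP) lies midway between the tips of the shut fingers; the grasp point (between the pads) lies 19 mm behind it; z points along the fingers, x is the direction in which the jaws open and shut, and the axes are right-handed (so a half turn about z gives the same grasp; the last joint's range is limited). The gripper opens to 85 mm and grips with 20 to 120 N. Pads are 22 mm wide; open, the fingers measure 114 mm over their backs; the gripper's body (76 mm by 85 mm) begins 54 mm behind the grasp point. The pads swing forward as they close: fully open they stand 13 mm farther back than shut.
Start: joints at [-1.317, 0.26, -0.138, 1.173, 0, 1.571], TCP at [0.132, -0.508, 0.231] pointing down, gripper open.
Joint ranges: [-2.78, 2.78], [-0.83, 1.72], [-1.28, 1.37], [-1.9, 2.12], [-1.57, 1.48], [-3.14, 3.14]. Speed limits (rad/s): [2.57, 2.57, 3.14, 3.14, 3.14, 3.14].

### API

Orientations are given as a unit quaternion [w, x, y, z].
In Python, from plant import r gives the robot as it stands. The module is installed in compiled form; this text tells all that it offers.
- The arm moves only by the shell command python3 -m pendant 'ROWS' [FORCE]. ROWS is JSON, a list of rows, each a list of 7 numbers: the shift along the tool's x, y, z in m, then the turn, a rotation vector about the tool's x, y, z in degrees, then the finger opening in m, from 0 to 0.0854. In form: [[dx, dy, dz, ax, ay, az, jaw], ...]. A call has 1 to 12 rows; each row is the pose to reach, as a shift and turn from the pose commanded when the call began, along the tool's axes at that moment; what a row does not reach only later rows make up. A row lasts 1/8 s, in which the tool goes at most 62.5 mm and 10.7 degrees, less where a joint would pass 70% of its speed; a pose out of reach is approached as far as the arm can. A call with a gripper value outside its range is refused whole. The fingers move at their own pace and stop on an object; FORCE is the grip in N (left out, the last holds). Time passes only in rows, so rows that repeat a pose let the fingers close. It gives the time, the measured TCP pose, the force and the opening at its end, in the units of the state.
- r.observe(): the state, without advancing time (a new reading comes with each control period).
- r.read_camera(name): name is "scene" or "side" or "wrist"; returns (picture, depth): 384x512x3 uint8, red, green, blue; 384x512 float32, m along the optical axis (not along the pixel's ray), 0 where there is no reading.
- r.get_calibration(name): a dict with "fovy" (degrees; the focal length in pixels is half the picture's height over the tangent of half this angle, whatever the lens; pixels are square), "cx", "cy" (the principal point, pixels), "T" (4x4, takes a point from camera to world coordinates). Camera axes: x right, y up, looking along -z (the intrinsics and any distortion apply to the point x, -y, -z); pixel columns grow to the right and rows downward; lengths in m; the calibration is good to about 2 mm. The wrist camera is an equidistant fisheye: a pixel r from the principal point sees the ray r / f radians off the axis. A picture is of the moment at which its call begins: read the wrist's pose just before it. get_calibration takes no time and is no camera call; for the wrist camera it gives the pose at the moment of the call.
- r.close_job(): hands the job in, once; it reports no verdict.
The state is a dict: "clock": time; "joint_pos": joint angles; "dq": joint speeds; "joint_torque": joint torques, N m; "eef_pos": TCP position; "tcp_rot": TCP orientation; "contact_force": force on the tool from outside, world axes, zero at the start; "torque": the same for the moment, N m; "width": opening from 0.0 (shut) to 1.0 (fully open).
Only numpy, scipy, OpenCV 4.12 (cv2) and the standard library are available. Lean on these libraries where they do the work, as an engineer would, in place of code of your own. Each camera call takes 0.05 s, during which the arm holds its last target. There are 200 camera calls.

### The job

Fit the aluminium mould plate onto the sloping bed of the tart press: lower it gently over the two brass pins, without dropping it, until it lies flush on the bed, and let go of it. Then press the red front paddle all the way down to its stop for a moment, so that the ejectors come up through the plate, and let it spring back up. Leave the cakes and the jar where they stand.

Things in the scene. Friction and masses are not known exactly. Their poses are not given: they have to be found in the camera images.
- plate: Loose aluminium plate, ~0.5 kg, 130 (x) x 170 (y) x 8 mm, at first flat on the board. Origin: centre of underside, z up. Through holes for the pins, 12.5 mm, at x 0, y +-70 mm; four 36 mm openings at x +-38, y +-33 mm. Black grip block mid-top, 20 (x) x 50 (y) mm, 8 to 56 mm above the origin: grip across its 20 mm. Half a turn about z makes no difference: either way round will do.
- bed: Dark steel bed, 140 (x) x 200 (y) mm, of the press. Origin: centre of its surface, 95 mm above the table. z: outward normal, leaning 0.49 rad from vertical towards the front (paddle side, to the robot); x up the slope. Brass pins along z at x 0, y +-70 mm: 10 mm thick to 14 mm above the bed, then tapering to 4 mm at 24 mm. Plate home: its origin here, z along z.
- press: White tart press, fixed, 0.2 m wide. Origin on the table, straight below the bed's origin; x to its back (the front, with the paddle, faces roughly to the robot), z up. Behind the bed, x from 67 to 127 mm, is a housing 125 mm high.
- ejectors (a joint): Rise of the four orange ejectors (26 mm discs level with the bed at rest), in m, 0 to 0.018; they follow the paddle and pass through the plate's openings without touching it.
- paddle_pad (a point): Middle of the top face of the red pad at the press's front (36 mm deep, 90 wide, 8 thick), 61 mm above the table when up; moves with the paddle. The hinge line runs along the bed's y, 50 mm behind the pad's centre (towards the bed), 48 mm above the table. Pressed fully, the point sinks 18 mm.
- paddle (a joint): Angle of the paddle: 0 when up (outer edge raised by 0.18 rad), 0.36 rad at its lower stop. A spring brings it back: about 4 N at the middle of the pad starts it, about 11 N holds it at the stop.
- board: Green plastic board, fixed, 220 x 240 x 18 mm, on which the plate starts. Origin: centre of its underside, on the table.
- cake_near: Bystander: sponge round, 64 mm across, 35 mm high, standing on the table. Origin: centre of its underside.
- cake_side: Bystander: sponge round, 64 mm across, 35 mm high, standing on the table. Origin: centre of its underside.
- jar: Bystander: white jar with green lid, 70 mm across, 100 mm high. Origin: centre of its underside.

How it is judged:
By the outcome, as a careful person would: the job done as asked, in the order asked, and still so for the second after the job is handed in, with the robot touching nothing.
It also fails if it takes over 58 s, if anything falls off the work surface, if the arm or the gripper's body presses on something with over 40 N, if the wrist force passes 120 N, or if a joint passes its speed limit or range.

## Working session

There is one attempt and no reset: what is moved stays moved. The work goes in short steps, Python scripts to look and compute and a shell command to move; the robot and the scene stay as the last step left them, time stands still between calls to the robot, and variables do not carry over. Pictures are saved under pics/ and viewed, about 8 in all and at most 12, crops included, and the job is handed in when it is done.

```bash
mkdir -p pics
cat > h.py <<'E'
import numpy as np, cv2
from plant import r
from scipy.spatial.transform import Rotation as R
def snap(name,fn):
    c=r.get_calibration(name); im,d=r.read_camera(name)
    np.savez('pics/'+fn+'.npz',im=im,d=d,**{k:np.array(v) for k,v in c.items()})
    cv2.imwrite('pics/'+fn+'.png',im[:,:,::-1]); return im,d,c
def load(fn):
    z=np.load('pics/'+fn+'.npz'); return z['im'],z['d'],z
def pts(d,c,fish=False):
    H,W=d.shape; f=H/2/np.tan(np.radians(float(c['fovy']))/2)
    v,u=np.mgrid[:H,:W]; x=(u-c['cx'])/f; y=(v-c['cy'])/f
    if fish:
        t=np.hypot(x,y); s=np.where(t>1e-6,np.tan(np.minimum(t,1.5))/np.maximum(t,1e-6),1); x=x*s;y=y*s
    P=np.stack([x*d,-y*d,-d],-1); T=np.array(c['T']); return P@T[:3,:3].T+T[:3,3]
def pose():
    o=r.observe(); q=o['tcp_rot']; return np.array(o['eef_pos']),R.from_quat([q[1],q[2],q[3],q[0]]),o
E
python3 - <<'E'
from h import *
p,q,o=pose();print(o['clock'],p,q.as_matrix().round(3),o['width'])
a=[snap(n,n+'0') for n in('scene','side')]
for _,d,c in a: print(c['fovy'],c['cx'],c['cy'],np.round(c['T'],3).tolist(),{k for k in c})
cv2.imwrite('pics/both.png',cv2.resize(np.vstack([x[0] for x in a])[:,:,::-1],(512,768)))
E
```

```text
0.0 [ 0.1316405  -0.50751923  0.23045016] [[ 0.251 -0.968 -0.001]
 [-0.968 -0.251  0.002]
 [-0.002  0.    -1.   ]] 1.0033248231940444
46.55600573758093 251.22048214651636 199.3209015107483 [[-0.721, -0.586, 0.37, 0.921], [0.693, -0.609, 0.386, 0.437], [-0.001, 0.534, 0.845, 1.067], [0.0, 0.0, 0.0, 1.0]] {'fovy', 'T', 'cy', 'cx'}
45.214751044963414 261.22325381371354 187.71744323057663 [[-0.909, 0.285, -0.304, 0.178], [-0.416, -0.654, 0.632, 0.656], [-0.019, 0.701, 0.713, 0.823], [0.0, 0.0, 0.0, 1.0]] {'fovy', 'T', 'cy', 'cx'}
```

View pics/scene0.png

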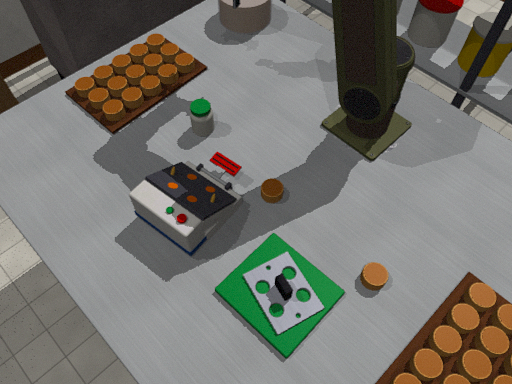

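View pics/side0.png

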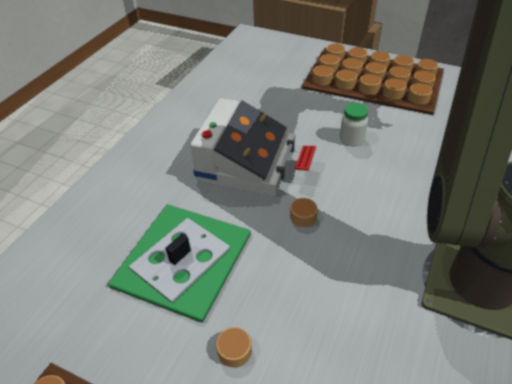

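The scene view shows the press at about (187,200) with its pins at (173,170) and (212,198), the paddle at (226,163), and the plate at (283,290) on the board. The cakes are at (272,190) and (374,276), the jar at (201,117). The side view agrees: press (245,145), plate (180,257), paddle (306,157).

Run:
```python
from h import *
for fn,boxes in (('scene0',dict(plate=(225,245,335,345),press=(125,150,250,255),red=(205,148,245,178),jar=(185,95,218,140),cake1=(258,176,288,205),cake2=(358,260,392,294))),
                 ('side0',dict(plate=(115,210,245,305),press=(185,95,300,195),red=(294,142,320,175),jar=(335,98,372,150),cake1=(285,196,322,230),cake2=(212,324,256,368)))):
    im,d,c=load(fn);P=pts(d,c);I=im.astype(int);hsv=cv2.cvtColor(im,cv2.COLOR_RGB2HSV).astype(int)
    def m(b):
        k=np.zeros(d.shape,bool);k[b[1]:b[3],b[0]:b[2]]=1;return k&(d>0)
    print(fn)
    # plate: bright, unsaturated, z~.026
    k=m(boxes['plate'])&(hsv[...,1]<40)&(hsv[...,2]>120)&(abs(P[...,2]-.026)<.006)
    q=P[k];print('plate n',len(q),'z',np.median(q[:,2]))
    rc=cv2.minAreaRect(q[:,:2].astype(np.float32)*1000);print(rc)
    k=m(boxes['plate'])&(hsv[...,2]<70)&(P[...,2]>.06);q=P[k];print('block',len(q),q.mean(0) if len(q) else 0,cv2.minAreaRect(q[:,:2].astype(np.float32)*1000) if len(q)>3 else 0)
    # bed
    k=m(boxes['press'])&(hsv[...,2]<80)&(P[...,2]>.06)&(P[...,2]<.135);q=P[k]
    for i in range(4):
        cen=q.mean(0);n=np.linalg.svd(q-cen,full_matrices=False)[2][2];n*=np.sign(n[2]);e=(q-cen)@n;q=q[abs(e)<.004]
    xs=np.array([-n[0],-n[1],0]);xs/=np.linalg.norm(xs)
    print('bed n',len(q),n,'tilt',np.arccos(n[2]),'yaw',np.arctan2(xs[1],xs[0]),'cen',cen)
    bx=np.array([xs[0]*n[2],xs[1]*n[2],np.hypot(n[0],n[1])]);by=np.cross(n,bx);L=(q-cen)@np.c_[bx,by]
    rc=cv2.minAreaRect(L.astype(np.float32)*1000);print('rect',rc,'centre',cen+rc[0][0]/1000*bx+rc[0][1]/1000*by)
    k=m(boxes['red'])&(I[...,0]>150)&(I[...,1]<80);q=P[k];print('red',q.mean(0),cv2.minAreaRect(q[:,:2].astype(np.float32)*1000))
    for n_ in('jar','cake1','cake2'):
        k=m(boxes[n_])&(P[...,2]>(.09 if n_=='jar' else .03));q=P[k];print(n_,len(q),cv2.minEnclosingCircle(q[:,:2].astype(np.float32)*1000))
```

```text
scene0
plate n 2282 z 0.026833035214667733
((593.1998291015625, 204.53143310546875), (170.9868927001953, 130.7102813720703), 75.5213623046875)
block 193 [0.59575812 0.20698168 0.07309351] ((594.4840087890625, 205.84947204589844), (49.04997634887695, 19.180755615234375), 76.14152526855469)
bed n 795 [-0.36952391  0.01928914  0.92902099] tilt 0.37903809971704583 yaw -0.05215264954034687 cen [ 0.58591104 -0.14401348  0.09607936]
rect ((4.671974182128906, 4.314659118652344), (206.4607391357422, 202.50436401367188), 9.830036163330078) centre [ 0.59047042 -0.13993095  0.09780811]
red [ 0.4501274  -0.1620656   0.06151288] ((449.1098327636719, -182.28805541992188), (128.6542510986328, 44.72076416015625), 86.53988647460938)
jar 294 ((381.8877868652344, -344.4592590332031), 31.869319915771484)
cake1 352 ((401.3681945800781, -22.384218215942383), 33.331214904785156)
cake2 492 ((399.2110290527344, 335.85174560546875), 32.17038345336914)
side0
plate n 3006 z 0.027284980261106317
((583.6740112304688, 176.40521240234375), (226.56178283691406, 132.82945251464844), 75.38926696777344)
block 261 [0.58784893 0.20733381 0.07217457] ((589.6920776367188, 205.1439208984375), (47.453636169433594, 21.17915153503418), 76.7065658569336)
bed n 2208 [-0.46525126 -0.06347007  0.88290023] tilt 0.48879306558091684 yaw 0.13558408626271903 cen [ 0.5694722  -0.12202483  0.09252441]
rect ((8.976642608642578, -20.50048065185547), (139.71734619140625, 202.70008850097656), 0.39025458693504333) centre [ 0.58009597 -0.14126589  0.09673949]
red [ 0.444656   -0.15862287  0.06299827] ((447.1721496582031, -160.2923583984375), (32.49544906616211, 87.9548110961914), 8.638834953308105)
jar 332 ((378.89208984375, -345.2286682128906), 33.239410400390625)
cake1 480 ((396.57159423828125, -23.789669036865234), 32.748573303222656)
cake2 949 ((396.6170654296875, 333.8817443847656), 32.43921661376953)
```

```bash
cat >> h.py <<'E'
def go(pt,X,Z):
    """target TCP pose, tool x dir X, tool z dir Z -> shift (mm, tool axes) and rotvec deg"""
    p,q,o=pose(); Z=np.array(Z,float);Z/=np.linalg.norm(Z);X=np.array(X,float);X-=Z*(X@Z);X/=np.linalg.norm(X)
    Rt=R.from_matrix(np.c_[X,np.cross(Z,X),Z]); s=q.inv().apply(np.array(pt)-p); w=(q.inv()*Rt).as_rotvec(degrees=True)
    print('shift',s.round(4),'rot',w.round(2)); return s,w
E
python3 - <<'E'
from h import *
a=np.radians(-14); go([.592,.2055,.20],[np.cos(a),np.sin(a),0],[0,0,-1])
E
```

```text
shift [-0.5746 -0.6246  0.0316] rot [-5.000e-02  9.000e-02 -6.146e+01]
```

```bash
python3 -m pendant '[[-0.04,-0.045,0,0,0,-5,0.0854],[-0.09,-0.09,0,0,0,-10,0.0854],[-0.13,-0.14,0,0,0,-15,0.0854],[-0.18,-0.18,0,0,0,-20,0.0854],[-0.22,-0.225,0,0,0,-25,0.0854],[-0.26,-0.27,0,0,0,-30,0.0854],[-0.30,-0.31,0,0,0,-34,0.0854],[-0.34,-0.36,0,0,0,-38,0.0854],[-0.38,-0.40,0,0,0,-42,0.0854],[-0.42,-0.45,0.01,0,0,-46,0.0854],[-0.46,-0.50,0.01,0,0,-50,0.0854],[-0.50,-0.54,0.02,0,0,-54,0.0854]]' 80
python3 -m pendant '[[-0.04,-0.04,0.005,0,0,-4,0.0854],[-0.075,-0.085,0.01,0,0,-7.5,0.0854],[-0.0746,-0.0846,0.01,0,0,-7.5,0.0854],[-0.0746,-0.0846,0.01,0,0,-7.5,0.0854]]'
python3 - <<'E'
from h import *
p,q,o=pose();print(o['clock'],p,q.as_matrix().round(3).tolist(),o['contact_force'],o['joint_pos'])
im,d,c=snap('wrist','w1');print(c['fovy'],c['cx'],c['cy'])
a=np.radians(-14); go([.592,.2055,.20],[np.cos(a),np.sin(a),0],[0,0,-1])
P=pts(d,c,True);hsv=cv2.cvtColor(im,cv2.COLOR_RGB2HSV).astype(int)
k=(hsv[...,2]<80)&(P[...,2]>.06)&(P[...,2]<.085)&(np.hypot(P[...,0]-.592,P[...,1]-.2055)<.06);b=P[k]
print(len(b), cv2.minAreaRect(b[:,:2].astype(np.float32)*1000) if len(b)>3 else 0)
k=(d>0)&(hsv[...,1]<60)&(abs(P[...,2]-.026)<.006)&(np.hypot(P[...,0]-.592,P[...,1]-.2055)<.12);b=P[k]
print(len(b),np.median(b[:,2]), cv2.minAreaRect(b[:,:2].astype(np.float32)*1000) if len(b)>3 else 0)
E
```

```text
clock: 1.6
eef_pos: [0.5305, 0.1134, 0.2113]
tcp_rot: [-0.0, 0.983, -0.185, 0.001]
contact_force: [0.8, -0.7, -0.1]
width: 1.0
clock: 2.1
eef_pos: [0.4902, 0.2171, 0.201]
tcp_rot: [0.001, 0.993, -0.121, -0.0]
contact_force: [-1.0, -0.2, 0.0]
width: 1.003
2.1 [0.49020823 0.21714479 0.20097112] [[0.971, -0.241, -0.001], [-0.241, -0.971, -0.001], [-0.0, 0.001, -1.0]] [-0.95650429 -0.19019692  0.00352656] [ 4.17364004e-01  2.94228154e-01 -1.70460889e-01  1.10708587e+00
 -6.29639024e-04  2.23144085e+00]
65.70646984690485 254.82475040763882 189.81762441535918
shift [ 0.1011 -0.0138  0.0012] rot [ 0.04  0.01 -0.01]
1117 ((590.989013671875, 205.034912109375), (49.88532638549805, 20.838899612426758), 74.98182678222656)
11379 0.025472700013628946 ((591.3543090820312, 204.24317932128906), (170.9991455078125, 130.9722900390625), 75.26631164550781)
```

View pics/w1.png

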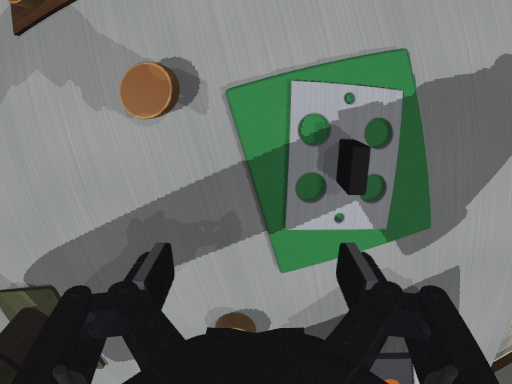

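The wrist view shows the plate at (347,155) with its grip block at (353,165) and pin holes at (349,98) and (339,217). Depth puts its centre at (0.591, 0.2045), with its x axis at about -14.8°.

Run:
```python
from h import *
a=np.radians(-14.8); go([.591,.2046,.034],[np.cos(a),np.sin(a),0],[0,0,-1])
```

```text
shift [ 0.1004 -0.0128  0.1672] rot [0.04 0.01 0.79]
```

```bash
python3 -m pendant '[[0.05,-0.006,0,0,0,0.4,0.0854],[0.1,-0.0128,0.01,0,0,0.8,0.0854],[0.1004,-0.0128,0.04,0,0,0.8,0.0854],[0.1004,-0.0128,0.08,0,0,0.8,0.0854],[0.1004,-0.0128,0.12,0,0,0.8,0.0854],[0.1004,-0.0128,0.15,0,0,0.8,0.0854],[0.1004,-0.0128,0.167,0,0,0.8,0.0854],[0.1004,-0.0128,0.167,0,0,0.8,0.0854],[0.1004,-0.0128,0.167,0,0,0.8,0.0854]]' 80
python3 - <<'E'
from h import *
p,q,o=pose();print(p,o['contact_force']);a=np.radians(-14.8); go([.591,.2046,.034],[np.cos(a),np.sin(a),0],[0,0,-1])
E
python3 -m pendant '[[0,0,0,0,0,0,0],[0,0,0,0,0,0,0],[0,0,0,0,0,0,0],[0,0,0,0,0,0,0],[0,0,0,0,0,0,0],[0,0,0,0,0,0,0],[0,0,0,0,0,0,0],[0,0,0,0,0,0,0]]' 80
```

```text
clock: 3.28
eef_pos: [0.5923, 0.2055, 0.0357]
tcp_rot: [-0.001, 0.992, -0.129, 0.001]
contact_force: [-0.5, 0.2, 0.8]
width: 0.998
[0.59231426 0.20554604 0.03569405] [-0.47188081  0.19098535  0.75273366]
shift [-0.001   0.0013  0.0017] rot [-0.08 -0.12 -0.  ]
clock: 4.28
eef_pos: [0.5915, 0.2058, 0.0348]
tcp_rot: [-0.0, 0.992, -0.128, 0.0]
contact_force: [0.4, 0.8, 5.3]
width: 0.221
```

```bash
python3 -m pendant '[[0,0,-0.01,0,0,0,0],[0,0,-0.03,0,0,0,0],[0,0,-0.06,0,0,0,0],[0,0,-0.09,0,0,0,0],[0,0,-0.12,0,0,0,0],[0,0,-0.15,0,0,0,0],[0,0,-0.17,0,0,0,0],[0,0,-0.18,0,0,0,0],[0,0,-0.18,0,0,0,0],[0,0,-0.18,0,0,0,0]]' 80
python3 - <<'E'
from h import *
p,q,o=pose();print(o['clock'],p,o['contact_force'],o['torque'],o['width'])
im,d,c=snap('wrist','w2');P=pts(d,c,True)
print(np.round(c['T'],3).tolist())
L=q.inv().apply((P-p).reshape(-1,3)).reshape(P.shape);np.save('pics/w2L.npy',L)
for v in range(170,384,25): print(v,[tuple((L[v,u]*1000).round().astype(int)) for u in (180,220,255,290,330)])
cv2.imwrite('pics/w2b.png',cv2.resize(im[:,:,::-1],(768,576)))
E
```

```text
clock: 5.52
eef_pos: [0.5901, 0.2053, 0.2128]
tcp_rot: [0.001, 0.992, -0.128, -0.001]
contact_force: [-0.2, 0.0, -5.2]
width: 0.225
5.525 [0.59012083 0.20529544 0.21276276] [-0.21366922  0.02334707 -5.17796261] [0.00976651 0.02870955 0.02039711] 0.22492457517808484
[[0.967, 0.241, 0.081, 0.61], [-0.255, 0.92, 0.298, 0.283], [-0.002, -0.309, 0.951, 0.355], [0.0, 0.0, 0.0, 1.0]]
170 [(np.int64(-90), np.int64(4), np.int64(195)), (np.int64(-19), np.int64(-42), np.int64(10)), (np.int64(0), np.int64(-42), np.int64(10)), (np.int64(18), np.int64(-42), np.int64(9)), (np.int64(89), np.int64(4), np.int64(194))]
195 [(np.int64(-92), np.int64(36), np.int64(195)), (np.int64(-19), np.int64(-28), np.int64(9)), (np.int64(0), np.int64(-28), np.int64(9)), (np.int64(19), np.int64(-27), np.int64(10)), (np.int64(92), np.int64(36), np.int64(195))]
220 [(np.int64(-43), np.int64(-12), np.int64(10)), (np.int64(-20), np.int64(-13), np.int64(9)), (np.int64(0), np.int64(-24), np.int64(-15)), (np.int64(19), np.int64(-13), np.int64(9)), (np.int64(42), np.int64(-13), np.int64(9))]
245 [(np.int64(-45), np.int64(4), 
[... 662 characters left out ...]

320 [(np.int64(-30), np.int64(3), np.int64(-55)), (np.int64(-11), np.int64(-18), np.int64(-76)), (np.int64(0), np.int64(18), np.int64(-38)), (np.int64(10), np.int64(-18), np.int64(-76)), (np.int64(29), np.int64(3), np.int64(-55))]
345 [(np.int64(-21), np.int64(-18), np.int64(-87)), (np.int64(-10), np.int64(-17), np.int64(-86)), (np.int64(0), np.int64(-12), np.int64(-81)), (np.int64(9), np.int64(-17), np.int64(-86)), (np.int64(20), np.int64(-18), np.int64(-87))]
370 [(np.int64(-18), np.int64(-20), np.int64(-98)), (np.int64(-9), np.int64(-19), np.int64(-96)), (np.int64(0), np.int64(-12), np.int64(-91)), (np.int64(8), np.int64(-21), np.int64(-97)), (np.int64(17), np.int64(-21), np.int64(-99))]
```

View pics/w2b.png

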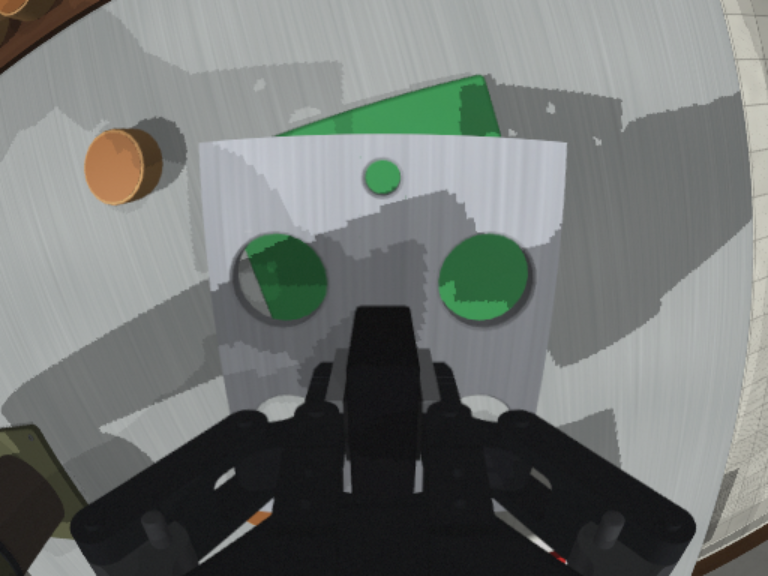

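The plate is held squarely: its front pin hole is at (382,177) in the enlarged picture and the block end at (383,310). Next I go past the bed, tilted to match, so the wrist camera sees both plate and pins.

```bash
cat >> h.py <<'E'
psi,th=.136,.49
n=np.array([-np.cos(psi)*np.sin(th),-np.sin(psi)*np.sin(th),np.cos(th)]);bx=np.array([np.cos(psi)*np.cos(th),np.sin(psi)*np.cos(th),np.sin(th)]);by=np.cross(n,bx)
O=np.array([.580,-.141,.095])
E
python3 - <<'E'
from h import *
t=O+.15*n-.19*by;print(t);s,w=go(t,bx,-n)
for k in (.2,.4,.6,.8): print((s*k).round(3),(w*k).round(1))
# plate hole/openings in tool frame by ray -> top plane z=.0095
im,d,c=load('w2');L=np.load('pics/w2L.npy')
hsv=cv2.cvtColor(im,cv2.COLOR_RGB2HSV).astype(int)
k=(abs(L[...,2]-.0095)<.003)&(L[...,1]<-.03)&(abs(L[...,0])<.08)&(d>0)
q=L[k];print('z',np.median(q[:,2]),'fit',np.linalg.lstsq(np.c_[q[:,:2],np.ones(len(q))],q[:,2],rcond=None)[0], 'xr',np.percentile(q[:,0],[.5,99.5]),'ymin',np.percentile(q[:,1],.3))
E
```

```text
[ 0.53581838 -0.33881679  0.22734993]
shift [ 0.0861  0.54   -0.0139] rot [  5.59  27.86 -22.09]
[ 0.017  0.108 -0.003] [ 1.1  5.6 -4.4]
[ 0.034  0.216 -0.006] [ 2.2 11.1 -8.8]
[ 0.052  0.324 -0.008] [  3.4  16.7 -13.3]
[ 0.069  0.432 -0.011] [  4.5  22.3 -17.7]
z 0.00934621278848101 fit [0.00024029 0.00249117 0.00950198] xr [-0.06492204  0.06376741] ymin -0.08367755358340515
```

```bash
python3 -m pendant '[[0.003,0.02,-0.01,0.2,1,-0.8,0],[0.008,0.05,-0.02,0.5,2.6,-2.0,0],[0.015,0.095,-0.03,1,4.9,-3.9,0],[0.022,0.14,-0.03,1.4,7.2,-5.7,0],[0.03,0.185,-0.03,1.9,9.5,-7.6,0],[0.037,0.23,-0.03,2.4,11.9,-9.4,0],[0.044,0.275,-0.03,2.8,14.2,-11.2,0],[0.051,0.32,-0.03,3.3,16.5,-13.1,0],[0.058,0.365,-0.03,3.8,18.8,-14.9,0],[0.065,0.41,-0.03,4.2,21.2,-16.8,0],[0.073,0.455,-0.03,4.7,23.5,-18.6,0],[0.08,0.50,-0.02,5.2,25.8,-20.5,0]]' 80
python3 - <<'E'
from h import *
s,w=go(O+.15*n-.19*by,bx,-n)
E
```

```text
clock: 7.08
eef_pos: [0.54, -0.2996, 0.2339]
tcp_rot: [-0.016, 0.973, 0.052, 0.226]
contact_force: [0.8, -1.0, -5.5]
width: 0.224
shift [-0.0104  0.0385  0.0019] rot [ 0.36  1.88 -1.55]
```

```bash
python3 -m pendant '[[-0.005,0.02,0,0.2,1,-0.8,0],[-0.01,0.035,0.002,0.4,1.9,-1.5,0],[-0.01,0.035,0.002,0.4,1.9,-1.5,0],[-0.01,0.035,0.002,0.4,1.9,-1.5,0]]' 80
python3 - <<'E'
from h import *
p,q,o=pose()
im,d,c=snap('wrist','w3');P=pts(d,c,True)
L=q.inv().apply((P-p).reshape(-1,3)).reshape(P.shape);np.save('pics/w3L.npy',L);np.savez('pics/w3p.npz',p=p,q=q.as_matrix())
go(O+.15*n-.19*by,bx,-n)
cv2.imwrite('pics/w3b.png',cv2.resize(im[:,:,::-1],(768,576),interpolation=cv2.INTER_CUBIC))
E
```

```text
clock: 7.58
eef_pos: [0.5361, -0.333, 0.227]
tcp_rot: [-0.018, 0.968, 0.065, 0.241]
contact_force: [-0.2, 1.3, -5.1]
width: 0.22
shift [-0.0013  0.0058 -0.0006] rot [-0.12  0.06 -0.11]
```

View pics/w3b.png

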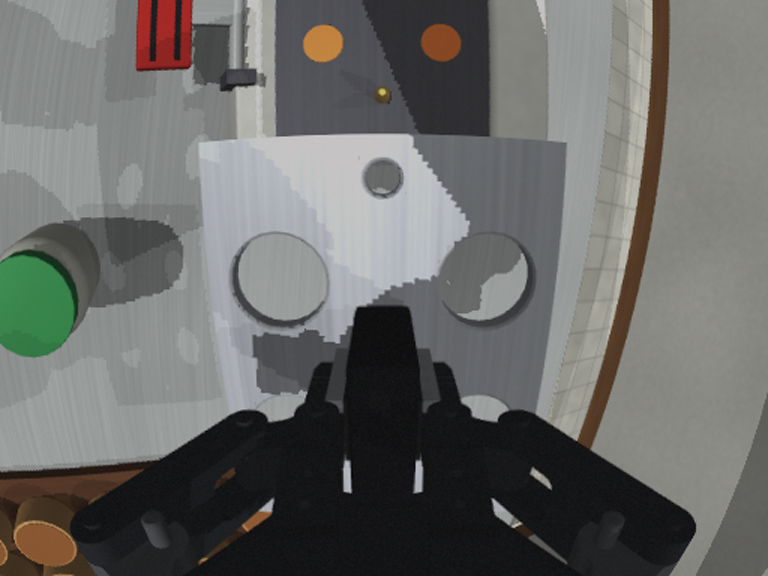

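The wrist view shows the near (-y) pin tip at (383,95), two ejectors at (323,43) and (441,43), the plate's front hole at (382,177), and its openings at (281,278) and (486,278). All are in one camera, so I compute the offset in the tool frame.

```bash
cat > m.py <<'E'
from h import *
def ray(c,uv,p,q):
    f=192/np.tan(np.radians(float(c['fovy']))/2); x=(uv[0]-c['cx'])/f;y=(uv[1]-c['cy'])/f;t=np.hypot(x,y)
    v=np.array([np.sin(t)*x/t,-np.sin(t)*y/t,-np.cos(t)]);T=np.array(c['T'])
    Qi=q.T; return Qi@(T[:3,3]-p),Qi@T[:3,:3]@v
def hit(c,uv,p,q,nn,dd):
    o,v=ray(c,uv,p,q); return o+v*(dd-nn@o)/(nn@v)
E
python3 - <<'E'
from m import *
im,d,c=load('w3');L=np.load('pics/w3L.npy');z=np.load('pics/w3p.npz');p,q=z['p'],z['q']
hsv=cv2.cvtColor(im,cv2.COLOR_RGB2HSV).astype(int)
s=2/3
k=(abs(L[...,2]-.0095)<.004)&(L[...,1]<-.03)&(abs(L[...,0])<.08)&(d>0);Q=L[k]
print('plate plane',np.linalg.lstsq(np.c_[Q[:,:2],np.ones(len(Q))],Q[:,2],rcond=None)[0])
ez=np.array([0,0,1.])
for n_,uv in (('hole',(382,177)),('opL',(281,278)),('opR',(486,278))): print(n_,(hit(c,np.array(uv)*s,p,q,ez,.0095)*1000).round(1))
# bed plane
k=np.zeros(d.shape,bool);k[0:88,186:326]=1
k&=(d>0)&(hsv[...,2]<130)&(hsv[...,1]<60);Q=L[k]
for i in range(5):
    cen=Q.mean(0);nb=np.linalg.svd(Q-cen,full_matrices=False)[2][2];nb*=np.sign(nb[2]);e=(Q-cen)@nb;Q=Q[abs(e)<.003]
print('bed',len(Q),nb.round(4),'z at y=-.19',((nb@cen-nb[1]*-.19)/nb[2]))
dd=nb@cen
for rng in ((190,242),(270,320)):
    kk=np.zeros(d.shape,bool);kk[5:55,rng[0]:rng[1]]=1
    kk&=(hsv[...,1]>140)&(hsv[...,0]<20)&(hsv[...,2]>80);v,u=np.nonzero(kk)
    print('ej',kk.sum(),(u.mean(),v.mean()),(hit(c,(u.mean(),v.mean()),p,q,nb,dd)*1000).round(1))
print('pin tip',(hit(c,np.array((383,93))*s,p,q,nb,dd-.024)*1000).round(1))
print((L[55:72,255]*1000).round(0).tolist())
for v in (15,45,75):
    row=L[v,170:340];on=np.abs(row@nb-dd)<.003;u=np.nonzero(on)[0]+170
    print('edges',v,u[0],u[-1],(L[v,u[0]]*1000).round(1),(L[v,u[-1]]*1000).round(1))
E
```

```text
plate plane [0.00045702 0.00275196 0.0093607 ]
hole [ -0.4 -69.    9.5]
opL [-37.  -33.3   9.5]
opR [ 37.3 -33.3   9.5]
bed 11053 [ 2.1e-03 -2.0e-04  1.0e+00] z at y=-.19 0.1499971564982678
ej 509 (np.float64(215.0451866404715), np.float64(28.55992141453831)) [ -38.8 -149.2  150.1]
ej 523 (np.float64(293.52198852772466), np.float64(27.977055449330784)) [  37.1 -149.7  149.9]
pin tip [ 1.000e-01 -1.115e+02  1.260e+02]
[[-0.0, -121.0, 150.0], [-0.0, -120.0, 149.0], [-0.0, -119.0, 150.0], [-0.0, -116.0, 131.0], [-0.0, -114.0, 125.0], [-0.0, -113.0, 126.0], [-0.0, -112.0, 126.0], [-0.0, -111.0, 126.0], [-0.0, -111.0, 127.0], [-0.0, -110.0, 129.0], [-0.0, -109.0, 130.0], [-0.0, -109.0, 133.0], [-0.0, -108.0, 134.0], [-0.0, -107.0, 141.0], [-0.0, -107.0, 150.0], [-0.0, -106.0, 149.0], [-0.0, -105.0, 150.0]]
edges 15 184 325 [ -70.  -166.   150.8] [  68.5 -165.6  149.5]
edges 45 183 325 [ -70.4 -134.1  149.4] [  68.2 -134.   149.8]
edges 75 184 325 [ -69.9 -103.6  151. ] [  68.6 -103.6  150.8]
```

```bash
python3 -m pendant '[[0,-0.02,0,0,0,0,0],[0,-0.05,0,0,0,0,0],[0,-0.09,0,0,0,0,0],[0,-0.13,0,0,0,0,0],[0,-0.16,0.01,0,0,0,0],[-0.0006,-0.178,0.03,0,0,0,0],[-0.0006,-0.183,0.055,0,0,0,0],[-0.0006,-0.183,0.075,0,0,0,0],[-0.0006,-0.183,0.09,0,0,0,0],[-0.0006,-0.183,0.1,0,0,0,0],[-0.0006,-0.183,0.1,0,0,0,0],[-0.0006,-0.183,0.1,0,0,0,0]]' 80
python3 - <<'E'
from m import *
p,q,o=pose();z=np.load('pics/w3p.npz');print('moved (tool3)',(z['q'].T@(p-z['p'])).round(4),(R.from_matrix(z['q']).inv()*q).as_rotvec(degrees=True).round(2),o['contact_force'])
im,d,c=snap('wrist','w4');P=pts(d,c,True)
L=q.inv().apply((P-p).reshape(-1,3)).reshape(P.shape);np.save('pics/w4L.npy',L);np.savez('pics/w4p.npz',p=p,q=q.as_matrix())
a=cv2.resize(im[60:220,135:385][:,:,::-1],None,fx=3,fy=3,interpolation=cv2.INTER_CUBIC);cv2.imwrite('pics/w4b.png',a)
E
```

```text
clock: 9.12
eef_pos: [0.5583, -0.1459, 0.1403]
tcp_rot: [-0.017, 0.968, 0.065, 0.242]
contact_force: [0.3, -0.4, -5.4]
width: 0.224
moved (tool3) [ 0.0007 -0.1821  0.0993] [-0.09  0.14 -0.07] [ 0.29159408 -0.37253423 -5.39716995]
```

View pics/w4b.png

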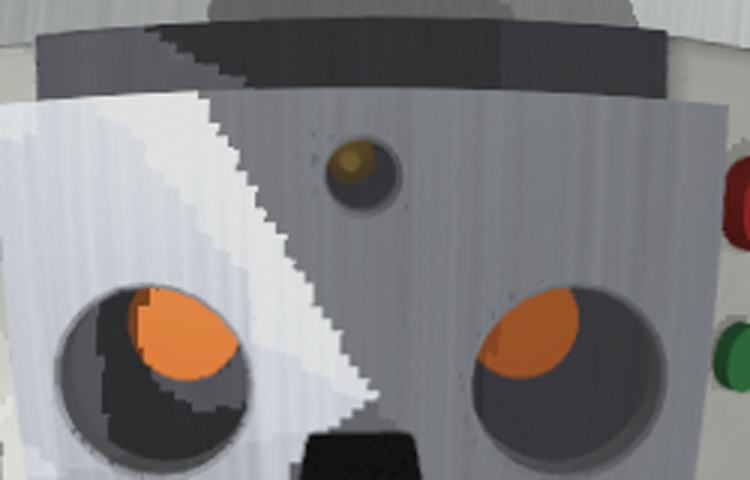

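Through the plate's hole, centred at crop (362,175), the far pin's tip shows at (350,161). The ejectors are partly visible at (185,335) and (535,330).

Run:
```python
from m import *
im,d,c=load('w4');L=np.load('pics/w4L.npy');z=np.load('pics/w4p.npz');p,q=z['p'],z['q']
hsv=cv2.cvtColor(im,cv2.COLOR_RGB2HSV).astype(int);ez=np.array([0,0,1.])
Q=L[70:90,155:350].reshape(-1,3);Q=Q[abs(Q[:,2]-.0507)<.004]
A=np.linalg.lstsq(np.c_[Q[:,:2],np.ones(len(Q))],Q[:,2],rcond=None)[0];zb=np.median(Q[:,2]);print('bed z',len(Q),zb,A)
f=lambda uv,zz:(hit(c,(135+uv[0]/3,60+uv[1]/3),p,q,ez,zz)*1000).round(1)
print('hole top',f((362,175),.0095),'pin tip',f((350,161),zb-.024))
print('depth at pin',(L[113,250:254]*1000).round(1).tolist())
print('openings',f((155,379),.0095),f((568,381),.0095))
print('bed corners',f((37,37),zb),f((667,32),zb), 'edge plate',f((3,103),.0095),f((727,105),.0095))
for b in ((175,215,155,190),(290,335,150,190)):
    k=np.zeros(d.shape,bool);k[b[2]:b[3],b[0]:b[1]]=1
    k&=(hsv[...,1]>140)&(hsv[...,0]<20);Q=L[k];print('ej vis',len(Q),cv2.minEnclosingCircle((Q[:,:2]*1000).astype(np.float32)),np.median(Q[:,2]))
```

```text
bed z 3847 0.05063828119722989 [ 0.00074699 -0.00525266  0.05016432]
hole top [  0.1 -68.8   9.5] pin tip [ -2.1 -70.2  26.6]
depth at pin [[-3.1, -70.6, 26.8], [-2.5, -70.7, 26.0], [-1.9, -70.6, 26.9], [-1.4, -70.6, 26.6]]
openings [-37.4 -32.7   9.5] [ 37.5 -32.4   9.5]
bed corners [-71.5 -99.2  50.6] [  67.2 -100.    50.6] edge plate [-63.2 -83.8   9.5] [ 64.7 -83.6   9.5]
ej vis 791 ((-24.44205665588379, -51.405399322509766), 37.1509895324707) 0.05030352782995927
ej vis 682 ((21.988412857055664, -51.89152526855469), 35.72759246826172) 0.05027565850715675
```

```bash
python3 -m pendant '[[-0.0008,-0.0007,0,0,0,-0.3,0],[-0.0016,-0.0014,0,0,0,-0.55,0],[-0.0016,-0.0014,0.002,0,0,-0.55,0],[-0.0016,-0.0014,0.004,0,0,-0.55,0],[-0.0016,-0.0014,0.006,0,0,-0.55,0],[-0.0016,-0.0014,0.006,0,0,-0.55,0],[-0.0016,-0.0014,0.006,0,0,-0.55,0]]' 80
python3 - <<'E'
from m import *
p,q,o=pose();z=np.load('pics/w4p.npz');print('moved (tool4)',(z['q'].T@(p-z['p'])).round(4),(R.from_matrix(z['q']).inv()*q).as_rotvec(degrees=True).round(2),o['contact_force'])
im,d,c=snap('wrist','w5');P=pts(d,c,True)
im2,d2,c2=snap('scene','s5');im3,d3,c3=snap('side','s6')
L=q.inv().apply((P-p).reshape(-1,3)).reshape(P.shape);np.save('pics/w5L.npy',L);np.savez('pics/w5p.npz',p=p,q=q.as_matrix())
a=cv2.resize(im[60:220,150:370][:,:,::-1],(550,400),interpolation=cv2.INTER_CUBIC)
b=cv2.resize(im3[90:190,190:300][:,:,::-1],(220,200),interpolation=cv2.INTER_CUBIC)
b2=cv2.resize(im2[140:240,130:240][:,:,::-1],(220,200),interpolation=cv2.INTER_CUBIC)
cv2.imwrite('pics/w5b.png',np.hstack([a,np.vstack([b,b2])]))
E
```

```text
clock: 10.05
eef_pos: [0.5595, -0.1445, 0.1335]
tcp_rot: [-0.016, 0.968, 0.07, 0.242]
contact_force: [0.7, 0.3, -5.6]
width: 0.228
moved (tool4) [-0.002  -0.0012  0.0066] [ 0.01 -0.05 -0.53] [ 0.68008989  0.29041777 -5.58670358]
```

View pics/w5b.png

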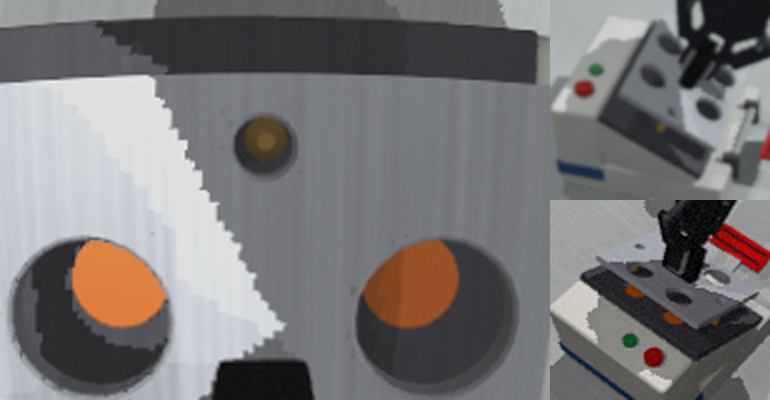

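The pin tip at (266,142) is now nearly centred in the hole at (265,146).

Run:
```python
from m import *
im,d,c=load('w5');L=np.load('pics/w5L.npy');z=np.load('pics/w5p.npz');p,q=z['p'],z['q'];ez=np.array([0,0,1.])
Q=L[70:88,160:360].reshape(-1,3);zb=np.median(Q[abs(Q[:,2]-.044)<.004][:,2]);print('bed z',zb)
f=lambda uv,zz:(hit(c,(150+uv[0]/2.5,60+uv[1]/2.5),p,q,ez,zz)*1000).round(1)
print('hole',f((265,146),.0095),'pin',f((266,142),zb-.024),(L[116,254:259]*1000).round(1).tolist())
print('bed edge y', [ (L[v,256]*1000).round(1).tolist() for v in (66,67,68,69,70)],'plate edge',[(L[v,256]*1000).round(1).tolist() for v in (88,89,90,91)])
```

```text
bed z 0.044056440724343886
hole [  0.3 -68.8   9.5] pin [  0.5 -68.9  20.1] [[-0.8, -69.4, 19.1], [-0.2, -69.4, 19.6], [0.3, -69.4, 19.5], [0.9, -69.3, 20.5], [1.4, -69.3, 20.5]]
bed edge y [[0.9, -110.6, 152.6], [0.4, -98.7, 44.8], [0.4, -97.9, 43.1], [0.4, -97.1, 42.0], [0.4, -96.7, 44.1]] plate edge [[0.4, -85.4, 44.4], [0.3, -83.8, 9.5], [0.3, -83.3, 9.0], [0.3, -82.8, 9.3]]
```

```bash
python3 -m pendant '[[0,-0.0002,0.002,0,0,0,0],[0,-0.0002,0.004,0,0,0,0],[0,-0.0002,0.006,0,0,0,0],[0,-0.0002,0.008,0,0,0,0],[0,-0.0002,0.01,0,0,0,0],[0,-0.0002,0.012,0,0,0,0],[0,-0.0002,0.014,0,0,0,0],[0,-0.0002,0.014,0,0,0,0]]' 80
python3 - <<'E'
from m import *
p,q,o=pose();z=np.load('pics/w5p.npz');print('moved (tool5)',(z['q'].T@(p-z['p'])).round(4),(R.from_matrix(z['q']).inv()*q).as_rotvec(degrees=True).round(2),'F tool',q.inv().apply(o['contact_force']),o['torque'])
E
```

```text
clock: 11.2
eef_pos: [0.5659, -0.1434, 0.121]
tcp_rot: [-0.016, 0.968, 0.07, 0.242]
contact_force: [-0.2, 0.0, -5.2]
width: 0.223
moved (tool5) [-0.0001 -0.0003  0.0141] [ 0.01 -0.01 -0.  ] F tool [-2.637476   -0.06081888  4.46501005] [-0.13654795  0.98344198 -0.02104248]
```

```bash
python3 -m pendant '[[0,0,0.0015,0,0,0,0],[0,0,0.003,0,0,0,0],[0,0,0.0045,0,0,0,0],[0,0,0.006,0,0,0,0],[0,0,0.0075,0,0,0,0],[0,0,0.009,0,0,0,0],[0,0,0.01,0,0,0,0],[0,0,0.01,0,0,0,0]]' 80
python3 - <<'E'
from m import *
p,q,o=pose();z=np.load('pics/w5p.npz');print('moved (tool5)',(z['q'].T@(p-z['p'])).round(4),(R.from_matrix(z['q']).inv()*q).as_rotvec(degrees=True).round(2),'F tool',q.inv().apply(o['contact_force']),o['torque'])
E
```

```text
clock: 12.2
eef_pos: [0.5706, -0.1428, 0.1123]
tcp_rot: [-0.016, 0.968, 0.07, 0.242]
contact_force: [-0.2, 0.0, -4.4]
width: 0.219
moved (tool5) [-0.     -0.0002  0.024 ] [-0. -0. -0.] F tool [-2.27329286 -0.08961414  3.79084931] [-0.12536998  0.97630423  0.01569639]
```

```bash
python3 -m pendant '[[0,0,0.0007,0,0,0,0],[0,0,0.0014,0,0,0,0],[0,0,0.002,0,0,0,0],[0,0,0.0025,0,0,0,0],[0,0,0.0025,0,0,0,0]]' 80
python3 - <<'E'
from m import *
p,q,o=pose();z=np.load('pics/w5p.npz');print('moved (tool5)',(z['q'].T@(p-z['p'])).round(4),(R.from_matrix(z['q']).inv()*q).as_rotvec(degrees=True).round(2),'F tool',q.inv().apply(o['contact_force']),o['torque'])
E
```

```text
clock: 12.82
eef_pos: [0.5718, -0.1426, 0.1102]
tcp_rot: [-0.016, 0.968, 0.07, 0.242]
contact_force: [0.2, 0.5, -5.4]
width: 0.22
moved (tool5) [ 0.     -0.0002  0.0265] [-0.  0. -0.] F tool [-2.2918574  -0.48944624  4.9249829 ] [-0.11658519  0.90088698  0.00436647]
```

```bash
python3 -m pendant '[[0,0,0.0005,0,0,0,0],[0,0,0.001,0,0,0,0],[0,0,0.001,0,0,0,0]]' 80
python3 - <<'E'
from m import *
p,q,o=pose();print('F tool',q.inv().apply(o['contact_force']),o['torque'])
E
python3 -m pendant '[[0,0,0.0005,0,0,0,0],[0,0,0.001,0,0,0,0],[0,0,0.001,0,0,0,0]]' 80
python3 - <<'E'
from m import *
p,q,o=pose();z=np.load('pics/w5p.npz');print('moved (tool5)',(z['q'].T@(p-z['p'])).round(4),'F tool',q.inv().apply(o['contact_force']),o['torque'])
E
```

```text
clock: 13.2
eef_pos: [0.5721, -0.1427, 0.1096]
tcp_rot: [-0.016, 0.968, 0.07, 0.242]
contact_force: [-3.6, -0.5, -0.1]
width: 0.224
F tool [-3.26520397 -0.06247436 -1.65023824] [-0.07603329  1.18314647  0.08635065]
clock: 13.58
eef_pos: [0.5722, -0.1427, 0.1096]
tcp_rot: [-0.016, 0.968, 0.07, 0.242]
contact_force: [-11.8, -0.6, 9.4]
width: 0.225
moved (tool5) [ 0.0001 -0.0001  0.0271] F tool [ -5.9420326   -1.09503449 -13.89055189] [0.08242649 1.66767394 0.17219508]
```

```bash
python3 -m pendant '[[0,0,-0.0007,0,0,0,0],[0,0,-0.0007,0,0,0,0.03],[0,0,-0.0007,0,0,0,0.05],[0,0,-0.0007,0,0,0,0.06],[0,0,-0.0007,0,0,0,0.06],[0,0,-0.0007,0,0,0,0.06],[0,0,-0.0007,0,0,0,0.06]]' 80
python3 -m pendant '[[0,0,-0.005,0,0,0,0.06],[0,0,-0.02,0,0,0,0.06],[0,0,-0.045,0,0,0,0.06],[0,0,-0.075,0,0,0,0.06],[0,0,-0.11,0,0,0,0.06],[0,0,-0.14,0,0,0,0.06],[0,0,-0.16,0,0,0,0.06],[0,0,-0.16,0,0,0,0.06],[0,0,-0.16,0,0,0,0.06]]'
python3 - <<'E'
from m import *
p,q,o=pose();print('F',o['contact_force'],o['joint_pos'].round(3))
im,d,c=snap('wrist','w7');P=pts(d,c,True)
L=(P-O)@np.c_[bx,by,n];np.save('pics/w7L.npy',L)
hsv=cv2.cvtColor(im,cv2.COLOR_RGB2HSV).astype(int)
I=(abs(L[...,0])<.062)&(abs(L[...,1])<.08)&(d>0)&(hsv[...,1]<60)&(abs(L[...,2]-.008)<.006);Q=L[I]
print('plate plane',len(Q),np.linalg.lstsq(np.c_[Q[:,:2],np.ones(len(Q))],Q[:,2],rcond=None)[0],'med',np.median(Q[:,2]))
B=(abs(L[...,0])<.06)&(abs(L[...,1])<.098)&(abs(L[...,1])>.089)&(d>0);Q=L[B];print('bed',len(Q),np.median(Q[:,2]))
cv2.imwrite('pics/w7b.png',cv2.resize(im[:,:,::-1],(768,576),interpolation=cv2.INTER_CUBIC))
E
```

```text
clock: 14.45
eef_pos: [0.5724, -0.1425, 0.109]
tcp_rot: [-0.016, 0.968, 0.07, 0.242]
contact_force: [-0.9, -0.2, 0.4]
width: 0.703
clock: 15.58
eef_pos: [0.4975, -0.1528, 0.25]
tcp_rot: [-0.016, 0.968, 0.07, 0.242]
contact_force: [0.7, 0.6, -0.2]
width: 0.701
F [ 0.65711948  0.64103027 -0.23145313] [-0.462 -0.042 -0.568  0.63   0.269  1.021]
plate plane 11401 [0.00024868 0.00371709 0.00744945] med 0.0075034945499899385
bed 1389 -0.0003690916975963991
```

View pics/w7b.png

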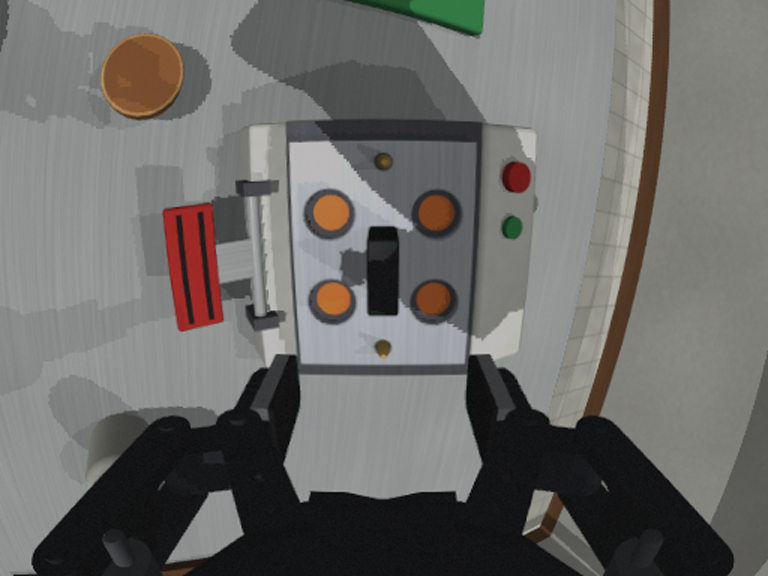

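The plate lies flush, with its top about 7.9 mm above the bed. Both pins are through at (383,160) and (383,348), and the ejectors are centred in the openings. The red pad is at (193,267).

Run:
```python
from m import *
im,d,c=load('w7');L=np.load('pics/w7L.npy');P=L@np.c_[bx,by,n].T+O
I=im.astype(int);k=(I[...,0]>120)&(I[...,1]<60)&(I[...,2]<60);k[:,:100]=0;k[:,155:]=0
Q=P[k&(d>0)];print(len(Q),Q.mean(0),cv2.minAreaRect((Q[:,:2]*1000).astype(np.float32)),np.percentile(Q[:,2],[5,50,95]))
go([.447,-.160,.13],[np.cos(psi),np.sin(psi),0],[0,0,-1])
```

```text
1919 [ 0.44620224 -0.15913665  0.06051728] ((447.09625244140625, -161.0343017578125), (34.99127197265625, 88.58432006835938), 8.241949081420898) [0.05719075 0.06059989 0.06360807]
shift [-0.101  -0.0002  0.0815] rot [ 2.000e-02 -2.802e+01  4.400e-01]
```

```bash
python3 -m pendant '[[-0.02,0,0,0,-4,0,0],[-0.045,0,0.005,0,-9,0,0],[-0.07,0,0.02,0,-14,0,0],[-0.09,0,0.035,0,-20,0,0],[-0.101,0,0.055,0,-25,0,0],[-0.101,0,0.075,0,-28,0,0],[-0.101,0,0.0815,0,-28,0,0],[-0.101,0,0.0815,0,-28,0,0],[-0.101,0,0.0815,0,-28,0,0]]' 80
python3 - <<'E'
from m import *
p,q,o=pose();print(p,o['contact_force'],o['width'])
go([.447,-.160,.061],[np.cos(psi),np.sin(psi),0],[0,0,-1])
E
```

```text
clock: 16.75
eef_pos: [0.4471, -0.1606, 0.1312]
tcp_rot: [0.001, 0.997, 0.071, 0.001]
contact_force: [0.2, -0.2, 0.1]
width: 0.002
[ 0.44706996 -0.16055358  0.13122665] [ 0.2326932  -0.20199707  0.05981172] 0.0016239178899471888
shift [-0.0001 -0.0008  0.0702] rot [ 0.17 -0.11  0.4 ]
```

```bash
python3 -m pendant '[[0,0,0.02,0,0,0,0],[0,0,0.045,0,0,0,0],[0,0,0.06,0,0,0,0],[0,0,0.067,0,0,0,0],[0,0,0.071,0,0,0,0],[0,0,0.075,0,0,0,0],[0,0,0.079,0,0,0,0],[0,0,0.082,0,0,0,0],[0,0,0.082,0,0,0,0]]' 80
python3 -m pendant '[[0,0,0.002,0,0,0,0],[0,0,0.004,0,0,0,0],[0,0,0.0055,0,0,0,0],[0,0,0.0055,0,0,0,0]]' 80
```

```text
clock: 17.88
eef_pos: [0.4467, -0.1611, 0.0498]
tcp_rot: [0.002, 0.997, 0.071, 0.0]
contact_force: [-5.1, -0.3, 9.6]
width: 0.001
clock: 18.38
eef_pos: [0.4469, -0.1611, 0.0447]
tcp_rot: [0.002, 0.997, 0.071, 0.0]
contact_force: [-6.4, 0.0, 12.5]
width: -0.001
```

```bash
python3 -m pendant '[[0,0,0.001,0,0,0,0],[0,0,0.002,0,0,0,0],[0,0,0.002,0,0,0,0]]' 80
python3 -m pendant '[[0,0,0.0005,0,0,0,0],[0,0,0.001,0,0,0,0],[0,0,0.001,0,0,0,0]]' 80
```

```text
clock: 18.75
eef_pos: [0.447, -0.1611, 0.0435]
tcp_rot: [0.002, 0.997, 0.071, 0.001]
contact_force: [-7.6, 0.2, 19.3]
width: -0.001
clock: 19.12
eef_pos: [0.4471, -0.1611, 0.0432]
tcp_rot: [0.002, 0.997, 0.071, 0.001]
contact_force: [-10.0, 1.2, 25.3]
width: -0.002
```

Run:
```python
from m import *
for s in ('side','scene'):
    im,d,c=snap(s,s+'p');P=pts(d,c);L=(P-O)@np.c_[bx,by,n];hsv=cv2.cvtColor(im,cv2.COLOR_RGB2HSV).astype(int)
    i0,d0,c0=load(s+'0');L0=(pts(d0,c0)-O)@np.c_[bx,by,n];h0=cv2.cvtColor(i0,cv2.COLOR_RGB2HSV).astype(int)
    for sx in(-1,1):
        for sy in(-1,1):
            f=lambda L,h:(np.hypot(L[...,0]-sx*.038,L[...,1]-sy*.033)<.011)&(abs(L[...,2])<.035)&(h[...,1]>120)&(h[...,0]<20)
            a=L[f(L,hsv)][:,2];b=L0[f(L0,h0)][:,2];print(s,sx,sy,len(a),len(b),np.median(a) if len(a) else 0,np.median(b) if len(b) else 0)
```

```text
side -1 -1 60 42 0.018554341583448472 0.0020333266268750217
side -1 1 69 44 0.01911789546299133 0.0017904914654064364
side 1 -1 56 40 0.0188375557667705 0.002071527843320723
side 1 1 68 46 0.018536120507707345 0.002149217923811608
scene -1 -1 0 26 0 0.00011226288204797238
scene -1 1 30 26 0.0181535410692599 0.000384671105015345
scene 1 -1 36 31 0.017700589329197457 -0.000200860216472068
scene 1 1 31 35 0.018268680876192905 0.00015957694739726627
```

The ejectors are up about 17–18 mm. I press slightly more to be sure of the stop, then release slowly.

```bash
python3 -m pendant '[[0,0,0.0007,0,0,0,0],[0,0,0.0007,0,0,0,0],[0,0,0.0007,0,0,0,0]]' 80
python3 -m pendant '[[0,0,-0.003,0,0,0,0],[0,0,-0.006,0,0,0,0],[0,0,-0.01,0,0,0,0],[0,0,-0.014,0,0,0,0],[0,0,-0.018,0,0,0,0],[0,0,-0.025,0,0,0,0],[0,0,-0.05,0,0,0,0],[0,0,-0.09,0,0,0,0],[0,0,-0.13,0,0,0,0],[0,0,-0.16,0,0,0,0],[0,0,-0.17,0,0,0,0],[0,0,-0.17,0,0,0,0]]' 80
python3 -m pendant '[[-0.03,0,0,0,0,0,0],[-0.06,0,0,0,0,0,0],[-0.09,0,0,0,0,0,0],[-0.1,0,0,0,0,0,0],[-0.1,0,0,0,0,0,0],[-0.1,0,0,0,0,0,0]]' 80
python3 - <<'E'
from m import *
p,q,o=pose();print(o['clock'],p,o['contact_force'])
A=[]
for s in ('side','scene'):
    im,d,c=snap(s,s+'f');P=pts(d,c);L=(P-O)@np.c_[bx,by,n];hsv=cv2.cvtColor(im,cv2.COLOR_RGB2HSV).astype(int);I=im.astype(int)
    e=(abs(L[...,0])<.05)&(abs(L[...,1])<.05)&(abs(L[...,2])<.035)&(hsv[...,1]>120)&(hsv[...,0]<20);print(s,'ej',e.sum(),np.median(L[e][:,2]))
    k=(hsv[...,1]<50)&(abs(L[...,0])<.06)&(abs(L[...,1])<.08)&(abs(L[...,2]-.008)<.006);Q=L[k];print('plate',len(Q),np.linalg.lstsq(np.c_[Q[:,:2],np.ones(len(Q))],Q[:,2],rcond=None)[0])
    r_=(I[...,0]>140)&(I[...,1]<80)&(np.hypot(P[...,0]-.447,P[...,1]+.16)<.06)&(P[...,2]>.03);print('pad',P[r_].mean(0))
    A.append(im)
    for nm,x,y,zz in(('jar',.38,-.345,.09),('cake1',.399,-.023,.03),('cake2',.398,.335,.03)):
        kk=(np.hypot(P[...,0]-x,P[...,1]-y)<.05)&(P[...,2]>zz)&(P[...,2]<zz+.02);print(nm,kk.sum(),cv2.minEnclosingCircle((P[kk][:,:2]*1000).astype(np.float32)))
cv2.imwrite('pics/fin.png',cv2.resize(A[0][80:240,150:370][:,:,::-1],None,fx=3,fy=3,interpolation=cv2.INTER_CUBIC))
E
```

```text
clock: 19.6
eef_pos: [0.4472, -0.1611, 0.0431]
tcp_rot: [0.002, 0.997, 0.071, 0.001]
contact_force: [-9.8, 2.3, 30.1]
width: -0.0
clock: 21.1
eef_pos: [0.4477, -0.1604, 0.2097]
tcp_rot: [0.002, 0.997, 0.072, 0.001]
contact_force: [1.1, -0.4, 0.2]
width: -0.0
clock: 21.85
eef_pos: [0.3495, -0.1747, 0.2093]
tcp_rot: [0.001, 0.997, 0.072, 0.001]
contact_force: [-0.8, 0.1, 0.5]
width: 0.002
21.85 [ 0.34953187 -0.17470726  0.20927025] [-0.76172694  0.10726333  0.48003839]
side ej 193 0.0018415486474783005
plate 1548 [-0.00050737  0.00386045  0.00903387]
pad [ 0.44488814 -0.15583827  0.06286242]
jar 185 ((376.7250671386719, -345.2716369628906), 32.350399017333984)
cake1 480 ((398.6191101074219, -23.578920364379883), 33.487510681152344)
cake2 950 ((396.7844543457031, 333.67449951171875), 32.2438850402832)
scene ej 118 0.00011964394978878326
plate 1033 [0.00176927 0.00256741 0.00749723]
pad [ 0.44902014 -0.15954083  0.0617197 ]
jar 293 ((380.56146240234375, -343.52056884765625), 32.298805236816406)
cake1 352 ((401.2743835449219, -22.461633682250977), 32.56986618041992)
cake2 491 ((399.80706787109375, 335.1014709472656), 33.195831298828125)
```

View pics/fin.png

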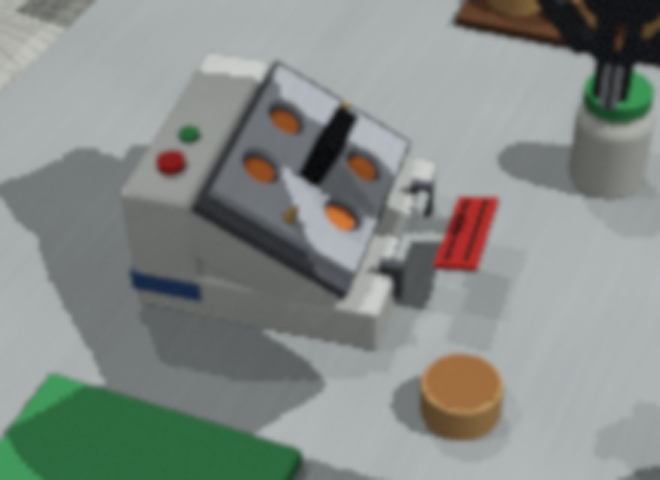

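The plate lies flush on the bed at (310,160) with its pins through. The ejectors are back down, the paddle is up at (467,232), the bystanders are unmoved, and the gripper is clear in the air.

```bash
python3 -c "
from plant import r
r.close_job();print(r.observe()['clock'])"
```

```text
the job is handed in; nothing more can be done
the job is handed in; nothing more can be done
```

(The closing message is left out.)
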